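# Loosen a knurled lock ring two turns and push the tool holder home

### The arm

A 6-joint arm with a two-finger parallel gripper is mounted at the origin on the work surface. World frame = base frame: x ahead of the robot, y to its left, z up, the work surface at z = 0. Lengths are in m, angles in rad, forces in N, time in s.
With the tool pointing down it reaches from about 0.4 to 0.825 m from the base axis. Payload 7 kg.
Tool frame: the origin (TCP) lies at the very end of the fingers, on their centre line; the grasp point (between the pads) lies 19 mm behind it; z points along the fingers, y is the direction in which the jaws open and shut (so a half turn about z gives the same grasp; the last joint's range is limited). The gripper opens to 88 mm and grips with 3 to 60 N. Pads are 19 mm wide; open, the fingers measure 130 mm over their backs; the gripper's body (78 mm by 193 mm) begins 47 mm behind the grasp point.
Start: joints at [-1.054, 0.359, 0.012, 0, -1.224, -0.288], TCP at [0.153, -0.657, 0.227] pointing down, gripper open.
Joint ranges: [-3.07, 3.07], [-1.43, 2.12], [-1.02, 1.25], [-3.03, 1.67], [-3.05, -0], [-3.03, 3.03]. Speed limits (rad/s): [2.39, 2.39, 3.01, 3.14, 3.14, 3.14].

### API

Orientations are given as [roll, pitch, yaw] about the fixed x, y, z axes, in that order (R = Rz(yaw) Ry(pitch) Rx(roll)).
In Python, from station import arm gives the robot as it stands.
- The arm moves only by the shell command python3 -m inch 'ROWS' [FORCE]. ROWS is text: rows parted by semicolons, each of 7 numbers parted by spaces: the closure, from 0 (fully open) to 1 (shut), then the shift along the tool's x, y, z each as a share of 300 mm, from -1 to 1, then the turn, a rotation vector about the tool's x, y, z each as a share of 60 degrees, from -1 to 1. In form: grip tx ty tz rx ry rz; .... A call has 1 to 12 rows; each row is the pose to reach, as a shift and turn from the pose commanded when the call began, along the tool's axes at that moment; what a row does not reach only later rows make up. A row lasts 1/10 s, in which the tool goes at most 50 mm and 8.59 degrees, less where a joint would pass 70% of its speed; a pose out of reach is approached as far as the arm can. A call with a number of a shift or a turn outside -1 to 1 is refused whole. A call with a gripper value outside its range is refused whole. The fingers move at their own pace and stop on an object; FORCE is the grip in N (left out, the last holds). Time passes only in rows, so rows that repeat a pose let the fingers close. It gives the time, the measured TCP pose, the force and the opening at its end, in the units of the state.
- arm.get_state(): the state, without advancing time (a new reading comes with each control period).
- arm.grab_frame(name): name is "scene" or "top"; returns a dict with "img" (384x512x3 uint8, red, green, blue), "range_z" (384x512 float32, m along the optical axis (not along the pixel's ray), 0 where there is no reading), "fx", "fy", "cx", "cy" (pixels), "dist" ([k1, k2, p1, p2, k3] as OpenCV has them; the pictures are not rectified), "extrinsics" (4x4, takes a point from world to camera coordinates). Camera axes: x right, y up, looking along -z (the intrinsics and any distortion apply to the point x, -y, -z); pixel columns grow to the right and rows downward; lengths in m; the calibration is good to about 2 mm. A picture is of the moment at which its call begins.
- arm.job_done(): hands the job in, once; it reports no verdict.
The state is a dict: "t": time; "q": joint angles; "qd": joint speeds; "joint_efforts": joint torques, N m; "eef_pos": TCP position; "ee_rot": TCP orientation; "force": force on the tool from outside, world axes, zero at the start; "moment": the same for the moment, N m; "width": finger opening in m.
Only numpy, scipy, OpenCV 4.12 (cv2) and the standard library are available. Lean on these libraries where they do the work, as an engineer would, in place of code of your own. Each camera call takes 0.05 s, during which the arm holds its last target.

### The job

On the setting fixture beside the lathe, loosen the big knurled lock ring by two full turns (anticlockwise seen from above) by rolling a fingertip around its rim, which raises the strap that pins the tool holder. Then, with the ring left at two turns, push the steel tool holder along its channel with a fingertip until it is fully home against the end stop. Do not grasp or lift anything, and leave the things lying around alone.

Things in the scene. Friction and masses are not known exactly. Their poses are not given: they have to be found in the camera images.
- fixture: setting fixture with a grey base plate, fixed to the bench; origin on the bench, x along the channel towards the end stop, z up. Base plate 220 x 160 mm (fixture x -120 to 100, y -80 to 80), top at z = 16 mm. Channel centred at y = -45 mm between two rails 35 mm apart, tops at z = 24 mm, from x = -80 to 70 mm, open at the back. Vertical fixed stud, 22 mm diameter, at x = 0, y = 35 mm, top at z = 80 mm
- strap_end (a point): top of the strap over the channel: a dark bar 30 mm wide (fixture x -15 to 15) and 10 mm thick, from under the ring across the channel to y = -65 mm; underside 41 mm above the bench when tight. A lug under it sits 4 mm deep in the holder's groove and blocks it. Strap and ring rise together 3 mm per turn of loosening, so the holder is free after about 1.4 turns
- ring (a joint): turn of the lock ring about its stud, rad: 0 = tight, as at every start, against a stop; grows anticlockwise seen from above; two full turns = 12.57; travel ends at 25.1. Light steady drag (0.06 N m, about 1.5 N at the rim); stays where it is left. A fingertip pressed on the rim with 3 to 10 N and moved along it carries the rim along by friction
- ring_center (a point): centre of the lock ring, on its vertical axis at half height (60 mm above the bench when tight, 66 mm after two turns). Steel disc 90 mm in diameter, 18 mm thick, finely knurled rim, too wide to grasp; its rim is free all round: near it nothing stands higher than its underside except the stud in its middle, which rises above its top
- ring_mark (a point): outer end of the pale index line on the ring's top face, 40 mm from the axis; turns with the ring; points to fixture -x when tight and again after every full turn
- holder: steel tool holder block, 100 (its x) x 32 x 24 mm, 0.35 to 0.7 kg, loose in the channel with 1.5 mm play each side; origin under its middle, axes along the fixture's. A groove 16 mm wide, 5 mm deep crosses its top. At the start its middle is at fixture x = -30 mm, pinned by the lug with 2 mm play; home is x = 15 mm, 45 mm further on, its front face on the end stop
- holder_back (a point): middle of the holder's back end face (the end away from the stop), 18 mm above its underside, 34 mm above the bench: the place to push, towards fixture +x
- stop_face (a point): middle of the end stop's face (fixture x = 65 mm), 28 mm above the bench, which the holder's front face must meet; the stop is a block across the channel, 60 mm wide, top 48 mm above the bench
- chuck_key: T-shaped chuck key lying flat, 80 mm long and 18 mm thick with a 120 mm cross bar; bystander
- blank: aluminium round blank, 38 mm diameter, 30 mm tall; bystander
- parallel: steel parallel bar 120 x 12 x 24 mm; bystander
- drill_chuck: dark drill chuck standing on its back, 42 mm diameter, 52 mm tall; bystander
- oil_bottle: grey bottle 44 mm diameter, 110 mm tall; bystander
- dish: shallow steel dish 80 mm across, 28 mm tall; bystander
- brush: hand brush lying down; bystander
Not all that is in view belongs to the job. What is shaped like the holder but purple or turquoise is not meant.

How it is judged:
By the outcome, as a careful person would: the job done as asked, in the order asked, and still so for the second after the job is handed in, with the robot touching nothing.
It also fails if it takes over 61 s, if anything falls off the work surface, if the arm or the gripper's body presses on something with over 40 N, if the wrist force passes 120 N, or if a joint passes its speed limit or range.

## Working session

There is one attempt and no reset: what is moved stays moved. The work goes in short steps, Python scripts to look and compute and a shell command to move; the robot and the scene stay as the last step left them, time stands still between calls to the robot, and variables do not carry over. Pictures are saved under pics/ and viewed, and the job is handed in when it is done.

```bash
ls; mkdir -p pics; python3 - <<'E'
from station import arm
import cv2,numpy as np
print(arm.get_state())
for n in("scene","top"):
    f=arm.grab_frame(n); cv2.imwrite(f"pics/{n}0.png",cv2.cvtColor(f["img"],cv2.COLOR_RGB2BGR))
    np.savez(f"{n}0.npz",**f)
    print({k:f[k] for k in f if k not in("img","range_z")})
E
```

```text
pics
{'t': 0.0, 'q': array([-1.05387485e+00,  3.59390212e-01,  1.10756219e-02, -3.54357350e-04,
       -1.22412111e+00, -2.88095201e-01]), 'qd': array([ 0.00041582,  0.00082502, -0.00070828, -0.0002373 , -0.0005845 ,
       -0.00027449]), 'joint_efforts': array([ 8.14086507e-04, -5.82710409e+01,  2.93052667e+01,  6.99704647e+00,
        6.83742706e-03, -1.62142242e-04]), 'eef_pos': array([ 0.15297353, -0.65693376,  0.22562709]), 'ee_rot': array([ 3.13992619e+00, -1.46444662e-04, -2.91288693e+00]), 'force': array([-0.75003691, -0.68317392, -0.28579437]), 'moment': array([ 0.02761212, -0.00361393,  0.02251547]), 'width': 0.08774278929966399}
{'fx': 347.5172950710408, 'fy': 347.5172950710408, 'cx': 253.28208942920625, 'cy': 188.36759789909823, 'dist': array([-0.06748583,  0.        ,  0.        ,  0.        ,  0.        ]), 'extrinsics': array([[-0.01334053,  0.99985434,  0.01064575,  0.01893638],
       [-0.55285736, -0.01624694,  0.8331175 ,  0.23925901],
       [ 0.83316911,  0.00522865,  0.55299357, -1.41124991],
       [ 0.        ,  0.        ,  0.        ,  1.        ]])}
{'fx': 399.6173873198031, 'fy': 399.6173873198031, 'cx': 256.818698080456, 'cy': 192.56550151860122, 'dist': array([-0.12781664,  0.        ,  0.        ,  0.        ,  0.        ]), 'extrinsics': array([[ 0.00137873, -0.99998671,  0.00496822, -0.00453494],
       [ 0.98624794,  0.00218084,  0.16525814, -0.54421759],
       [-0.16526678,  0.00467205,  0.98623783, -1.14749979],
       [ 0.        ,  0.        ,  0.        ,  1.        ]])}
```

View pics/scene0.png

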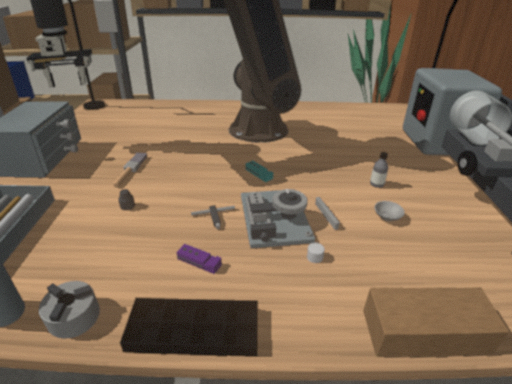

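View pics/top0.png

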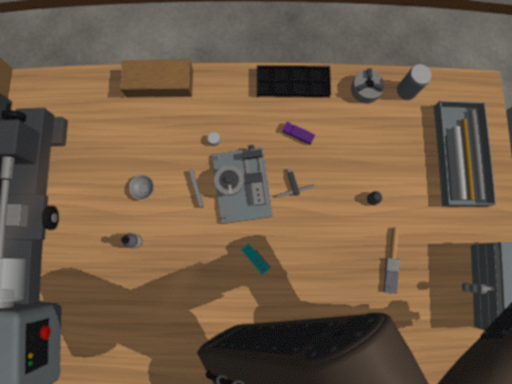

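The top view shows the fixture around (240,185): ring at about (230,180), channel on its right side, end stop at the top (~(250,152)). The chuck key is to the right, the parallel and dish to the left. I'll zoom in and measure.

```bash
cat > h.py <<'E'
import numpy as np,cv2
def KD(f): return np.array([[f["fx"],0,f["cx"]],[0,f["fy"],f["cy"]],[0,0,1.]]),np.array(f["dist"],float)
def ray(f,u,v):
    K,D=KD(f);E=np.array(f["extrinsics"]);R=E[:3,:3];t=E[:3,3]
    p=cv2.undistortPoints(np.array([[[u,v]]],float),K,D)[0,0]
    return -R.T@t, R.T@np.array([p[0],-p[1],-1.])
def plane(f,u,v,z):
    o,d=ray(f,u,v); return o+d*(z-o[2])/d[2]
def depthpt(f,u,v):
    o,d=ray(f,u,v); return o+d*f["range_z"][int(round(v)),int(round(u))]
def proj(f,P):
    K,D=KD(f);E=np.array(f["extrinsics"]);c=np.atleast_2d(P)@E[:3,:3].T+E[:3,3]
    return cv2.projectPoints((c*[1,-1,-1])[:,None],np.zeros(3),np.zeros(3),K,D)[0][:,0]
def cloud(f):
    K,D=KD(f);E=np.array(f["extrinsics"]);R=E[:3,:3];t=E[:3,3]
    v,u=np.mgrid[:384,:512]
    p=cv2.undistortPoints(np.stack([u,v],-1).reshape(-1,1,2).astype(float),K,D)[:,0]
    z=f["range_z"].reshape(-1,1); c=np.hstack([p[:,:1]*z,-p[:,1:]*z,-z])
    return ((c-t)@R).reshape(384,512,3)
def zoom(f,x0,y0,x1,y1,s,name):
    im=cv2.cvtColor(f["img"],cv2.COLOR_RGB2BGR)[y0:y1,x0:x1]
    cv2.imwrite("pics/"+name,cv2.resize(im,None,fx=s,fy=s,interpolation=cv2.INTER_CUBIC))
E
python3 - <<'E'
from h import *
f=np.load("top0.npz");g=np.load("scene0.npz")
zoom(f,170,120,330,240,5,"topz.png"); zoom(g,180,150,360,280,4,"scenez.png")
C=cloud(f)
for name,(x0,y0,x1,y1) in {"t":(200,140,285,230)}.items():
    Z=C[y0:y1:3,x0:x1:3,2]*1000
    for r in range(Z.shape[0]): print(y0+3*r,' '.join('%3d'%z for z in Z[r]))
E
```

```text
140   0   0  -1  33  27  30  25  -2  -5   0   0  -1   0   1  -3   0   0  -1   1  -2   5   1   0  -1   1   1  -3  -1   3
143   1  -3   0   5  34  24   3  -1   0   0   2   2   2   0   0   0  -7  -2   0   1   7   1  -3  -5   2   3  -2   0   2
146   0   0   0   0   0   1  -2  -1  -3   2   0   2   2   0  -1   0  40  39   0   0   5   0   2  -3  -1  -1   0  -5  -2
149   0   0   2  -5   1  -1   0  -2   0   1   0  -2   1  -3  -1  11  28  34  11  21  45  -1   5   0   2   0   2  -1   2
152   1   0   0   0  -2  -3   0   3  11  12  16  18  15  15  42  46  47  43  49  48  47   0   5  -2  -2  -3   0  -1  -2
155  -2   2   0  -1  18  14  13  18  16  16  12  16  18  18  47  45  47  48  47  48  45  -2   0   2   0   1  -3  -1   2
158   1   0   5  -2  16  22  24  17  17  16  20  11  16  16  21  35  30  25  24  15  29  15   1   2   3   1 1221   2  -5
161   4   4   2  -1  11  20  20  11  15  17  16  18  15  11  16  24  17   9  17  17  21  15  -2   2   0   1   2   0   0
164   0   0  -2  -4   0  13  14  21  16  15  19  20  17  11  17  26  12  18  14  19  22  12   1   6   0   0  -2  -5  -1
167   0   0   2   0
[... 1802 characters left out ...]
   5   3   0  15  12  14  13  14  15  12  13  16  20  15  20  17  15  18  16  20   0  -1   1  -2  -3
215   1  -1   2  -1  -3   3   0  16  14  15  16  14  20  12  17  18  16  13  15  15  12  15  18  18  -2   2   1   0   3
218   1   1   0   2  -3   0  -2  12  23  16  15  15  10  16  14  14  14  12  13  11   8   1   1   1  -1   0   0  -1   1
221  -1   0  -1   0   0   6   0  16  17  18  11  12  16   1   3   1  -4   0  -2  -2   0   1   0   0   0   0   0   0  -3
224  -3   0   3   2   0   1   2   2   0   2  -3   0  -3  -2   1  -2   2  -1   1  -3   3   2  -1   0  -5  -1   1  -1  -2
227   0   0   0   3   0   0  -5  -2   0  -4   4   2  -3  -1  -3   1   0  -6  -1  -3   0   4   4   3  -3   2   0  -2   3
```

View pics/topz.png

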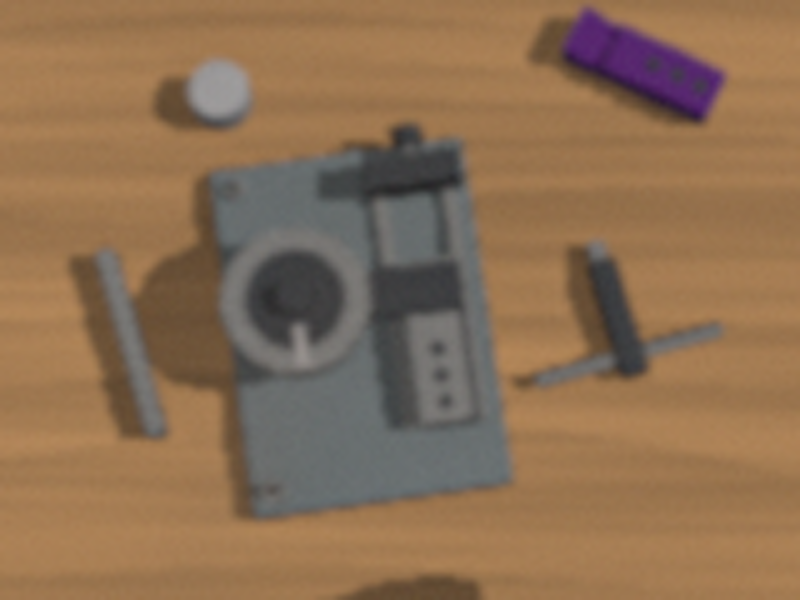

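View pics/scenez.png

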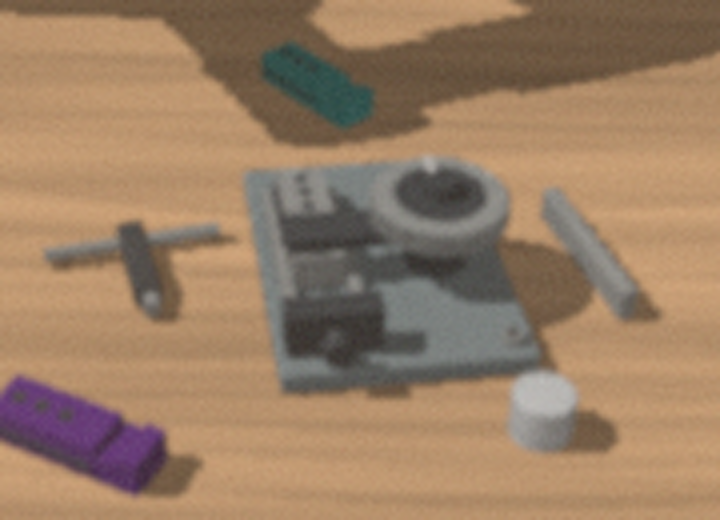

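```bash
python3 - <<'E'
from h import *
from scipy.optimize import least_squares
f=np.load("top0.npz");g=np.load("scene0.npz")
cs=[(210,175),(462,140),(512,482),(253,515)]
W=np.array([plane(f,(u+.5)/5-.5+170,(v+.5)/5-.5+120,.016) for u,v in cs])
print("corners",W.round(4)); 
print("sides",[np.linalg.norm(W[i]-W[(i+1)%4]).round(4) for i in range(4)])
# model: fixture corners: FL(100,80) FR(100,-80) BR(-120,-80) BL(-120,80)
M=np.array([[.1,.08],[.1,-.08],[-.12,-.08],[-.12,.08]])
def T(p,m): c,s=np.cos(p[2]),np.sin(p[2]); return m@np.array([[c,s],[-s,c]])+p[:2]
r=least_squares(lambda p:(T(p,M)-W[:,:2]).ravel(),[.5,0,0]); print("fix",r.x,"deg",np.degrees(r.x[2]),"res mm",(r.fun*1000).round(1))
p=r.x
for f_,n in((f,"top"),(g,"scene")):
    C=cloud(f_); z=C[...,2]; m=(z>.062)&(z<.076)&(np.hypot(C[...,0]-p[0],C[...,1]-p[1])<.12)
    q=C[m][:,:2]; print(n,"ring pts",len(q),z[m].mean(),"bbox ctr",(q.max(0)+q.min(0))/2,np.ptp(q,0))
    (cx,cy),rr=cv2.minEnclosingCircle((q*1000).astype(np.float32)); print(cx,cy,rr, "mean",q.mean(0))
print("ring from fix",T(p,np.array([[0,.035]])),"holder back",T(p,np.array([[-.08,-.045]])),"stop",T(p,np.array([[.065,-.045]])))
# ring outer from image ellipse, top z=.069: extremes in topz
for uv in[(219,300),(371,300),(296,226),(296,377)]:
    print(plane(f,uv[0]/5-.4+170,uv[1]/5-.4+120,.069).round(4))
def px(P,f_): return proj(f_,P)
pts=np.vstack([np.c_[T(p,np.array([[-.04,.035],[-.08,-.045],[-.08,-.029],[-.08,-.061],[.065,-.045],[0,-.065]])),[.069,.040,.04,.04,.048,.051]]])
print((px(pts,f)-[170,120])*5,"\n", (px(pts,g)-[180,150])*4)
E
```

```text
corners [[ 0.6688  0.1374  0.016 ]
 [ 0.6916 -0.0197  0.016 ]
 [ 0.4772 -0.0498  0.016 ]
 [ 0.4568  0.107   0.016 ]]
sides [np.float64(0.1587), np.float64(0.2165), np.float64(0.1581), np.float64(0.2142)]
fix [0.58347548 0.04509109 0.13961996] deg 7.999634653130916 res mm [ 2.6  0.9  2.1 -0.5 -1.4 -1.  -3.3  0.7]
top ring pts 653 0.06922136090324083 bbox ctr [0.57987935 0.08170846] [0.08775961 0.08898548]
579.6793823242188 81.16519165039062 45.04854965209961 mean [0.57880914 0.0801754 ]
scene ring pts 570 0.06998849291069348 bbox ctr [0.58234679 0.08199375] [0.09035136 0.0877556 ]
583.1209106445312 80.74982452392578 46.177696228027344 mean [0.59012151 0.08071443]
ring from fix [[0.57860464 0.0797505 ]] holder back [[ 0.51051647 -0.01060436]] stop [[0.65410547 0.00957483]]
[0.5787 0.1244 0.069 ]
[0.5788 0.0349 0.069 ]
[0.6235 0.0797 0.069 ]
[0.5329 0.0784 0.069 ]
[[301.38488729 364.65901103]
 [445.77417408 420.01665845]
 [419.21853417 423.65957547]
 [472.30925228 416.3738595 ]
 [412.66805454 183.01332033]
 [460.520006   281.69785273]] 
 [[423.46457149 157.15226098]
 [295.93899586 167.15234298]
 [318.78162071 165.72539549]
 [273.01196461 168.58405334]
 [326.70266056 290.00947299]
 [281.09888579 224.59357988]]
```

The fixture is at about (0.583, 0.045) with yaw 8°, and its side lengths agree to 4 mm. The ring centre is near (0.579, 0.080), consistent by three methods. I'll shut the fingers, align the tool with the fixture (tool x = −fixture x, tool y = fixture y), and use the flat face as a rack on the rim's −x side.

```bash
python3 -m inch '1 -0.8 1 0 0 0 0.085;1 -0.8 1 0 0 0 0.085;1 -0.8 1 0 0 0 0.085;1 -0.8 1 0 0 0 0.085;1 -0.8 1 0 0 0 0.085;1 -0.8 1 0 0 0 0.085;1 -0.8 1 0 0 0 0.085;1 -0.8 1 0 0 0 0.085;1 -0.8 1 0 0 0 0.085;1 -0.8 1 0 0 0 0.085' 20
cat >> h.py <<'E'
FP=np.array([.5835,.0451,np.radians(8)])
def fx(p):
    c,s=np.cos(FP[2]),np.sin(FP[2]);d=np.array(p[:2])-FP[:2]
    return np.array([c*d[0]+s*d[1],-s*d[0]+c*d[1],p[2]])
def st():
    from station import arm
    s=arm.get_state();np.set_printoptions(precision=4,suppress=True)
    print("t%.2f"%s["t"],"fix mm",fx(s["eef_pos"])*1000,"yaw",np.degrees(s["ee_rot"]),"F",s["force"],"w",s["width"],"q",s["q"])
E
python3 -c "from h import *;st()"
```

```text
t: 1.1
eef_pos: [0.3191, -0.3101, 0.2267]
ee_rot: [-3.141, 0.0, -2.999]
force: [-0.2, -0.2, -0.6]
width: 0.013
t1.10 fix mm [-311.2302 -314.9859  226.6967] yaw [-179.9912    0.0195 -171.842 ] F [-0.2056 -0.2437 -0.5677] w 0.012950118275618623 q [-0.3255 -0.0316 -0.4666 -0.     -1.1354 -1.1029]
```

```bash
python3 -m inch '1 -0.78 1 0 0 0 0;1 -0.78 1 0 0 0 0;1 -0.78 1 0 0 0 0;1 -0.78 1 0.1 0 0 0;1 -0.78 1 0.1 0 0 0;1 -0.78 1 0.2 0 0 0;1 -0.78 1 0.2 0 0 0;1 -0.78 1 0.2 0 0 0;1 -0.78 1 0.2 0 0 0;1 -0.78 1 0.2 0 0 0' 20 && python3 -c "from h import *;st()"
```

```text
t: 2.1
eef_pos: [0.5087, 0.0182, 0.1654]
ee_rot: [-3.141, -0.003, -3.002]
force: [0.1, 0.2, -0.3]
width: 0.0003
t2.10 fix mm [-77.8092 -16.2011 165.4075] yaw [-179.951    -0.154  -171.9991] F [ 0.102   0.2006 -0.3067] w 0.0002953493944094054 q [ 0.4222  0.1383 -0.4344  0.0001 -1.0009 -1.8534]
```

```bash
python3 -m inch '1 0 0.22 0 0 0 0;1 0 0.22 0.1 0 0 0;1 0 0.22 0.25 0 0 0;1 0 0.22 0.36 0 0 0;1 0 0.22 0.36 0 0 0;1 0 0.22 0.36 0 0 0' 20 && python3 - <<'E'
from h import *;st()
from station import arm
for n in("scene","top"):
    f=arm.grab_frame(n); np.savez(n+"1.npz",**f)
    zoom(f,*((180,130,360,280) if n=="scene" else (170,120,330,240)),4,n+"1.png")
E
```

```text
t: 2.7
eef_pos: [0.4999, 0.083, 0.0594]
ee_rot: [-3.141, -0.0, -3.003]
force: [-0.3, -0.3, 0.2]
width: 0.0007
t2.70 fix mm [-77.5258  49.1473  59.3567] yaw [-179.96     -0.0221 -172.0666] F [-0.2901 -0.297   0.1727] w 0.000671094210723045 q [ 0.5531  0.2632 -0.5677  0.0007 -0.7406 -1.9859]
```

View pics/scene1.png

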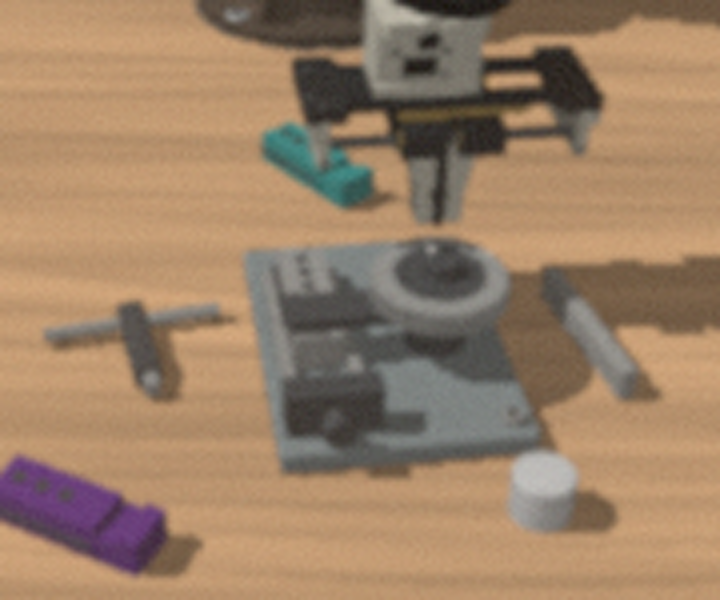

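View pics/top1.png

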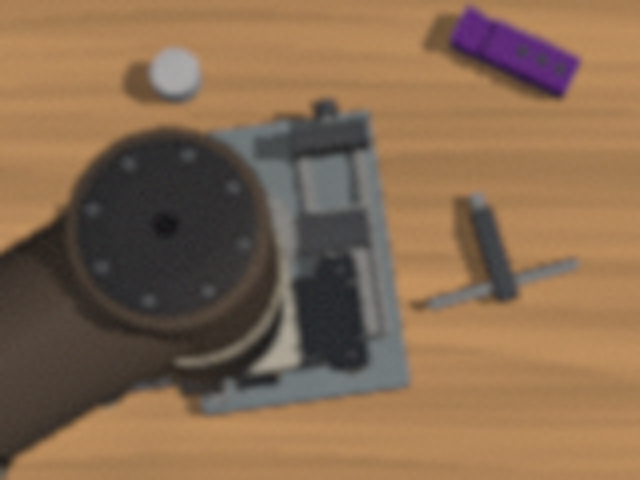

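```bash
python3 -m inch '1 -0.05 -0.02 0 0 0 0;1 -0.06 -0.02 0 0 0 0;1 -0.07 -0.02 0 0 0 0;1 -0.073 -0.02 0 0 0 0;1 -0.073 -0.02 0 0 0 0' 20 && python3 -c "from h import *;st()"
```

```text
t: 3.3
eef_pos: [0.522, 0.0814, 0.059]
ee_rot: [3.141, 0.0, -3.002]
force: [0.7, 0.0, 0.1]
width: 0.0011
t3.30 fix mm [-55.8647  44.554   58.9651] yaw [ 179.9874    0.0267 -171.9923] F [0.6666 0.0396 0.1242] w 0.0011214315214673276 q [ 0.5263  0.294  -0.5217 -0.     -0.7546 -1.9573]
```

```bash
python3 -m inch '1 -0.005 0 0 0 0 0;1 -0.007 0 0.006 0 0 0;1 -0.007 0 0.006 0 0 0' 20 && python3 -c "from h import *;st()";  python3 -m inch '1 -0.005 0 0 0 0 0;1 -0.007 0 0 0 0 0;1 -0.007 0 0 0 0 0' 20 && python3 -c "from h import *;st()"
```

```text
t: 3.6
eef_pos: [0.5239, 0.0817, 0.0565]
ee_rot: [-3.141, -0.0, -3.002]
force: [-0.5, 0.4, -0.3]
width: 0.0002
t3.60 fix mm [-53.9329  44.5169  56.4865] yaw [-179.9914   -0.0266 -171.9824] F [-0.5157  0.3623 -0.3176] w 0.00023239462003737138 q [ 0.5248  0.3006 -0.5191 -0.0001 -0.7515 -1.9556]
t: 3.9
eef_pos: [0.5244, 0.0813, 0.0564]
ee_rot: [-3.141, -0.003, -3.002]
force: [-7.1, -0.1, 5.6]
width: 0.0001
t3.90 fix mm [-53.4383  44.0983  56.3892] yaw [-179.9615   -0.196  -172.0205] F [-7.0515 -0.1226  5.5559] w 0.00012876260574469473 q [ 0.5231  0.303  -0.5153 -0.001  -0.7559 -1.954 ]
```

```bash
python3 -m inch '1 0 -0.02 0 0 0 0;1 0 -0.04 0 0 0 0;1 0 -0.06 0 0 0 0;1 -0.001 -0.08 0 0 0 0;1 -0.002 -0.09 0 0 0 0;1 -0.002 -0.09 0 0 0 0' 20 && python3 - <<'E'
from h import *;st()
from station import arm
for n in("scene",):
    f=arm.grab_frame(n); np.savez(n+"2.npz",**f)
    zoom(f,240,160,320,220,8,n+"2.png")
E
```

```text
t: 4.5
eef_pos: [0.5285, 0.054, 0.0564]
ee_rot: [-3.141, -0.004, -3.002]
force: [-5.5, -2.4, 4.6]
width: 0.0003
t4.50 fix mm [-53.1701  16.5093  56.3722] yaw [-179.9427   -0.2261 -172.0281] F [-5.4979 -2.3935  4.6361] w 0.0003254647925493406 q [ 0.471   0.3041 -0.5138 -0.0005 -0.7569 -1.9023]
```

View pics/scene2.png

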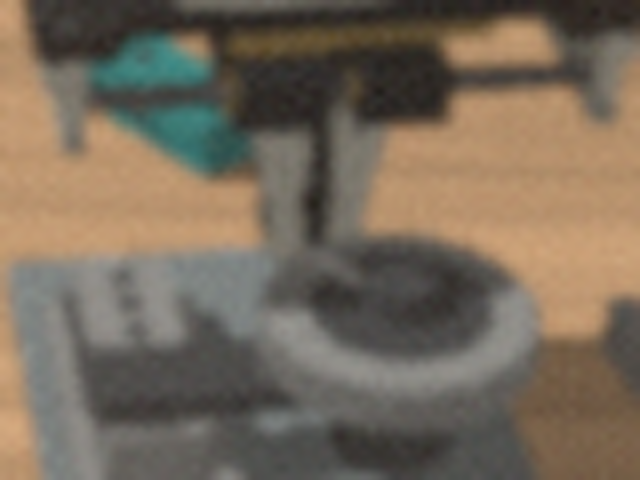

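```bash
cat >> h.py <<'E'
RC=np.array([.5790,.0802])
def polar(f,z,name):
    a=np.radians(np.arange(0,360,2)); r=np.arange(.012,.046,.001)
    A,Rr=np.meshgrid(a,r); w=A+np.pi+FP[2]   # angle from fixture -x, ccw
    P=np.c_[(RC[0]+Rr*np.cos(w)).ravel(),(RC[1]+Rr*np.sin(w)).ravel(),np.full(A.size,z)]
    p=proj(f,P).astype(np.float32).reshape(*A.shape,2)
    im=cv2.remap(cv2.cvtColor(f["img"],cv2.COLOR_RGB2BGR),p[...,0],p[...,1],cv2.INTER_CUBIC)
    cv2.imwrite("pics/"+name,cv2.resize(im,None,fx=4,fy=6,interpolation=cv2.INTER_NEAREST))
    gr=im.astype(float).mean(-1)[8:16]   # r 20..28mm
    pr=gr.mean(0); pr=pr-cv2.medianBlur(np.tile(pr,3).astype(np.float32)[None],5)[0][180:360]*0
    bg=np.convolve(np.tile(pr,3),np.ones(31)/31,'same')[180:360]; d=pr-bg
    i=np.argsort(-d)[:6]; print(name,"peak angles",2*i,d[i].round(1))
E
python3 - <<'E'
from h import *
polar(dict(np.load("scene0.npz")),.069,"p0.png");polar(dict(np.load("top0.npz")),.069,"p0t.png");polar(dict(np.load("scene2.npz")),.0693,"p2.png")
a,b,c=[cv2.imread("pics/%s.png"%n) for n in("p0","p0t","p2")]
cv2.imwrite("pics/pp.png",np.vstack([a[:195],b[:195],c[:195]]))
E
```

```text
p0.png peak angles [  0 358   2 356   4 354] [29.1 29.  26.2 25.5 21.  19.4]
p0t.png peak angles [  2   0   4 358   6 356] [44.  43.9 40.8 40.7 35.3 34.4]
p2.png peak angles [32 34 30 36 28 38] [21.3 20.7 20.3 19.  18.1 16.3]
```

View pics/pp.png

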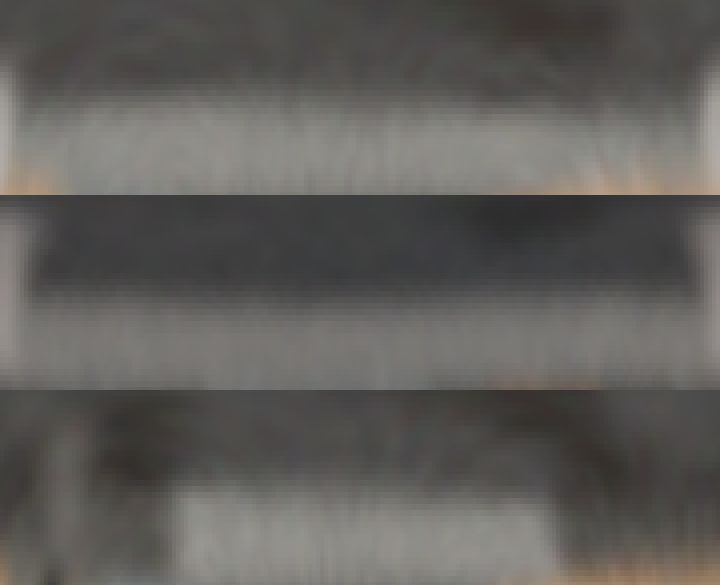

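```bash
python3 -m inch '1 0.03 0 0 0 0 0;1 0.03 0.08 0 0 0 0;1 0.03 0.167 0 0 0 0;1 0.01 0.167 0 0 0 0;1 -0.005 0.167 0 0 0 0;1 -0.01 0.167 0 0 0 0' 20 && python3 -c "from h import *;st()"
python3 -m inch '1 0.006 -0.02 0 0 0 0;1 0.0115 -0.047 0 0 0 0;1 0.0125 -0.075 0 0 0 0;1 0.0125 -0.107 0 0 0 0;1 0.0125 -0.14 0 0 0 0;1 0.0115 -0.167 0 0 0 0;1 0.007 -0.193 0 0 0 0;1 0 -0.213 0 0 0 0;1 0 -0.213 0 0 0 0' 20 && python3 - <<'E'
from h import *;st()
from station import arm
f=arm.grab_frame("scene"); np.savez("scene3.npz",**f); polar(f,.070,"p3.png")
E
```

```text
t: 5.15
eef_pos: [0.5252, 0.105, 0.0564]
ee_rot: [-3.142, -0.003, -3.002]
force: [-10.7, 4.8, 9.3]
width: 0.0
t5.15 fix mm [-49.4059  67.4598  56.4475] yaw [-179.9988   -0.1624 -172.0255] F [-10.7071   4.7776   9.3389] w 3.931715422051036e-05 q [ 0.5628  0.3094 -0.5048 -0.0017 -0.7592 -1.9932]
t: 6.05
eef_pos: [0.5345, 0.0401, 0.0564]
ee_rot: [-3.141, -0.002, -3.003]
force: [-2.8, -2.8, 3.7]
width: 0.0006
t6.05 fix mm [-49.1861   1.8338  56.4261] yaw [-179.9409   -0.1418 -172.0783] F [-2.8062 -2.7643  3.6898] w 0.0005663996679654145 q [ 0.4409  0.3099 -0.505   0.0004 -0.7586 -1.8737]
p3.png peak angles [120 122 118 124 116 126] [43.8 43.4 41.8 40.8 37.4 36.4]
```

View pics/p3.png

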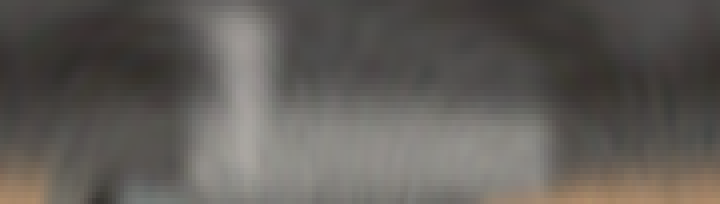

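```bash

python3 -m inch '1 0.033 0 0 0 0 0;1 0.033 0.107 0 0 0 0;1 0.033 0.213 0 0 0 0;1 0.012 0.213 0 0 0 0;1 0.0035 0.213 0 0 0 0;1 0.0035 0.213 0 0 0 0' 20 | grep force
python3 -m inch '1 0.005 -0.02 0 0 0 0;1 0.0097 -0.047 0 0 0 0;1 0.0107 -0.075 0 0 0 0;1 0.0107 -0.107 0 0 0 0;1 0.0107 -0.14 0 0 0 0;1 0.0097 -0.167 0 0 0 0;1 0.0043 -0.193 0 0 0 0;1 -0.0035 -0.213 0 0 0 0;1 -0.0035 -0.213 0 0 0 0' 20 
python3 - <<'E'
from h import *;st()
from station import arm
f=arm.grab_frame("scene"); np.savez("scene4.npz",**f); polar(f,.071,"p4.png")
E
python3 -m inch '1 0.033 0 0 0 0 0;1 0.033 0.107 0 0 0 0;1 0.033 0.213 0 0 0 0;1 0.012 0.213 0 0 0 0;1 0.0035 0.213 0 0 0 0;1 0.0035 0.213 0 0 0 0' 20 | grep force
python3 -m inch '1 0.005 -0.02 0 0 0 0;1 0.0097 -0.047 0 0 0 0;1 0.0107 -0.075 0 0 0 0;1 0.0107 -0.107 0 0 0 0;1 0.0107 -0.14 0 0 0 0;1 0.0097 -0.167 0 0 0 0;1 0.0043 -0.193 0 0 0 0;1 -0.0035 -0.213 0 0 0 0;1 -0.0035 -0.213 0 0 0 0' 20 | grep force
python3 - <<'E'
from h import *;st()
from station import arm
f=arm.grab_frame("scene"); np.savez("scene5.npz",**f); polar(f,.0715,"p5.png")
zoom(f,240,160,320,220,8,"scene5.png")
E
python3 -c "
import cv2,numpy as np
cv2.imwrite('pics/p45.png',np.vstack([cv2.imread('pics/p4.png'),cv2.imread('pics/p5.png')]))"
```

```text
force: [-5.3, 2.7, 4.1]
t: 7.6
eef_pos: [0.5347, 0.0398, 0.0565]
ee_rot: [-3.14, -0.002, -3.003]
force: [-3.8, -3.8, 3.1]
width: 0.0008
t7.60 fix mm [-49.0937   1.5175  56.5203] yaw [-179.9367   -0.1227 -172.0758] F [-3.819  -3.8405  3.1127] w 0.0008384369570240571 q [ 0.4404  0.3097 -0.505   0.0006 -0.7584 -1.8733]
p4.png peak angles [214 212 216 210 218 208] [47.9 47.3 45.8 44.2 41.5 37.8]
force: [-5.0, 1.6, 5.0]
force: [-3.8, -3.7, 3.2]
t9.15 fix mm [-49.0738   1.4253  56.5394] yaw [-179.9348   -0.1187 -172.0744] F [-3.7546 -3.6714  3.1732] w 0.0004527754673587592 q [ 0.4403  0.3097 -0.505   0.0007 -0.7584 -1.8732]
p5.png peak angles [298 300 296 302 294 304] [21.3 20.7 19.8 19.  16.6 16.4]
```

View pics/p45.png

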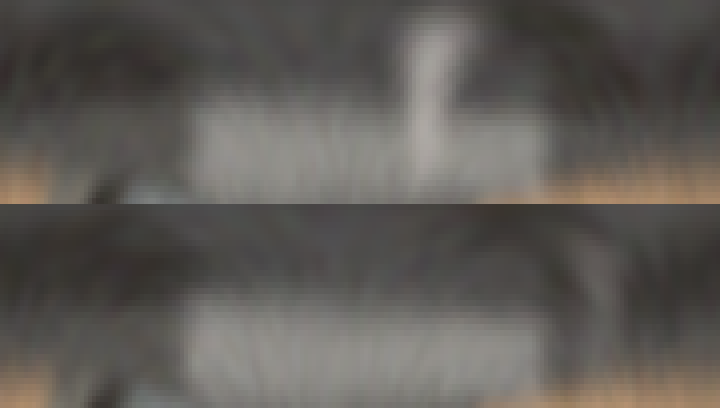

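View pics/scene5.png

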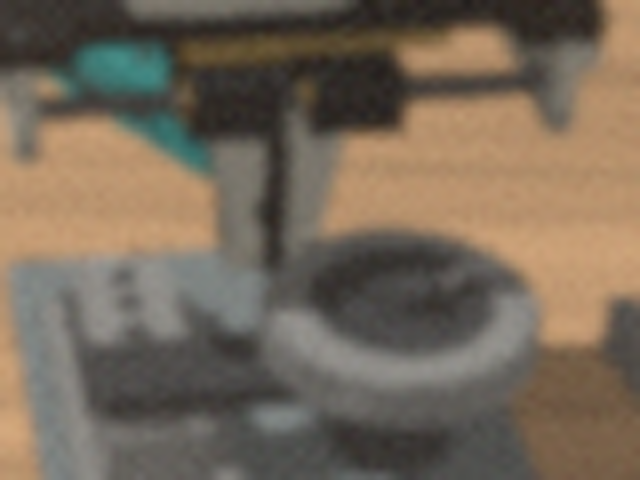

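```bash

python3 -m inch '1 0.033 0 0 0 0 0;1 0.033 0.107 0 0 0 0;1 0.033 0.213 0 0 0 0;1 0.012 0.213 0 0 0 0;1 0.0035 0.213 0 0 0 0;1 0.0035 0.213 0 0 0 0' 20 | grep force
python3 -m inch '1 0.005 -0.02 0 0 0 0;1 0.0097 -0.047 0 0 0 0;1 0.0107 -0.075 0 0 0 0;1 0.0107 -0.107 0 0 0 0;1 0.0107 -0.14 0 0 0 0;1 0.0097 -0.167 0 0 0 0;1 0.0043 -0.193 0 0 0 0;1 -0.0035 -0.213 0 0 0 0;1 -0.0035 -0.213 0 0 0 0' 20 | grep force
python3 - <<'E'
from h import *;st()
from station import arm
f=arm.grab_frame("scene"); np.savez("scene6.npz",**f); polar(f,.0722,"p6.png")
E
python3 -m inch '1 0.033 0 0 0 0 0;1 0.033 0.107 0 0 0 0;1 0.033 0.213 0 0 0 0;1 0.012 0.213 0 0 0 0;1 0.0035 0.213 0 0 0 0;1 0.0035 0.213 0 0 0 0' 20 | grep force
python3 -m inch '1 0.005 -0.02 0 0 0 0;1 0.0097 -0.047 0 0 0 0;1 0.0107 -0.075 0 0 0 0;1 0.0107 -0.107 0 0 0 0;1 0.0107 -0.14 0 0 0 0;1 0.0097 -0.167 0 0 0 0;1 0.0043 -0.193 0 0 0 0;1 -0.0035 -0.213 0 0 0 0;1 -0.0035 -0.213 0 0 0 0' 20 | grep force
python3 - <<'E'
from h import *;st()
from station import arm
f=arm.grab_frame("scene"); np.savez("scene7.npz",**f); polar(f,.073,"p7.png")
E
python3 -m inch '1 0.033 0 0 0 0 0;1 0.033 0.107 0 0 0 0;1 0.033 0.213 0 0 0 0;1 0.012 0.213 0 0 0 0;1 0.0035 0.213 0 0 0 0;1 0.0035 0.213 0 0 0 0' 20 | grep force
python3 -m inch '1 0.005 -0.02 0 0 0 0;1 0.0097 -0.047 0 0 0 0;1 0.0107 -0.075 0 0 0 0;1 0.0107 -0.107 0 0 0 0;1 0.0107 -0.14 0 0 0 0;1 0.0097 -0.167 0 0 0 0;1 0.0043 -0.193 0 0 0 0;1 -0.0035 -0.213 0 0 0 0;1 -0.0035 -0.213 0 0 0 0' 20 | grep force
python3 - <<'E'
from h import *;st()
from station import arm
f=arm.grab_frame("scene"); np.savez("scene8.npz",**f); polar(f,.0737,"p8.png")
zoom(f,240,160,320,220,8,"scene8.png")
cv2.imwrite('pics/p678.png',np.vstack([cv2.imread('pics/p%d.png'%i)[:195] for i in(6,7,8)]))
E
```

```text
force: [-5.9, 3.5, 4.7]
force: [-4.0, -3.9, 3.9]
t10.70 fix mm [-49.1211   1.4155  56.5379] yaw [-179.9357   -0.1205 -172.0779] F [-3.9614 -3.8616  3.9492] w 0.000593066691221803 q [ 0.4402  0.3097 -0.5051  0.0006 -0.7584 -1.8732]
p6.png peak angles [18 16 20 22 14 24] [26.  25.5 24.8 23.  22.6 20.5]
force: [-5.3, 2.4, 4.8]
force: [-4.0, -2.9, 3.8]
t12.25 fix mm [-49.1324   1.4188  56.5305] yaw [-179.9337   -0.1227 -172.0744] F [-3.9531 -2.8733  3.7543] w 0.0007689771443028278 q [ 0.4403  0.3097 -0.5051  0.0007 -0.7584 -1.8732]
p7.png peak angles [108 110 106 112 104 114] [44.5 44.1 42.4 41.4 39.  36.6]
force: [-5.6, 2.3, 5.0]
force: [-4.2, -4.6, 3.4]
t13.80 fix mm [-49.1776   1.4112  56.522 ] yaw [-179.9322   -0.1276 -172.0736] F [-4.2444 -4.586   3.3886] w 0.00036151749642468587 q [ 0.4403  0.3097 -0.5052  0.0007 -0.7585 -1.8732]
p8.png peak angles [202 204 200 206 198 208] [54.3 53.1 51.9 48.4 46.  41.2]
```

View pics/p678.png

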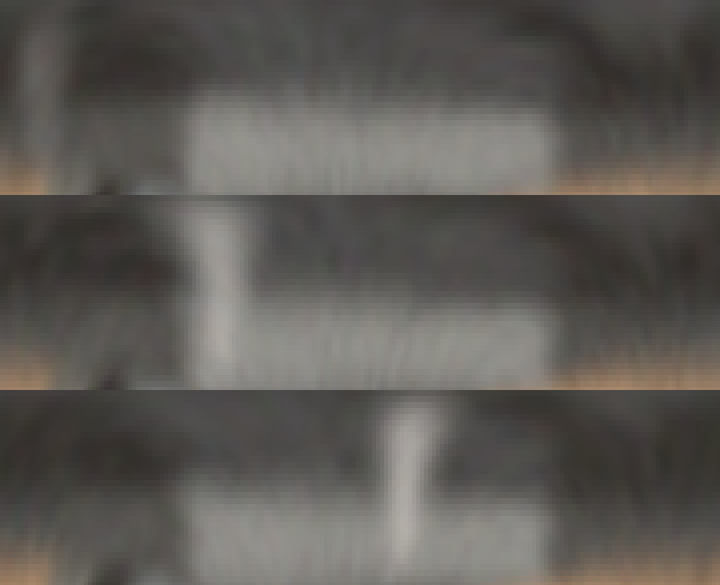

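View pics/scene8.png

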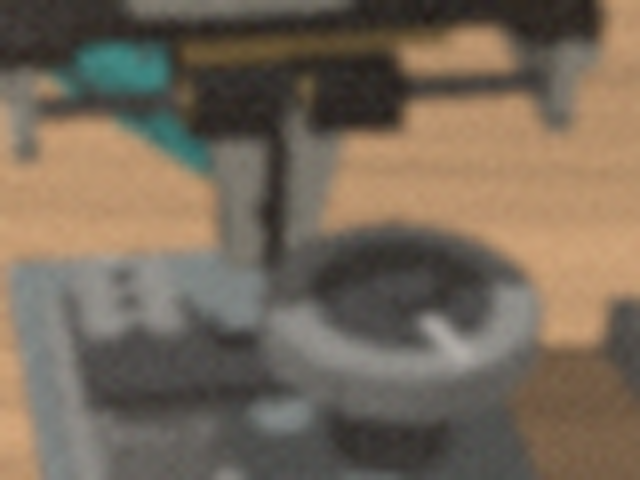

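```bash

python3 -m inch '1 0.033 0 0 0 0 0;1 0.033 0.107 0 0 0 0;1 0.033 0.213 0 0 0 0;1 0.012 0.213 0 0 0 0;1 0.0035 0.213 0 0 0 0;1 0.0035 0.213 0 0 0 0' 20 | grep force
python3 -m inch '1 0.005 -0.02 0 0 0 0;1 0.0097 -0.047 0 0 0 0;1 0.0107 -0.075 0 0 0 0;1 0.0107 -0.107 0 0 0 0;1 0.0107 -0.14 0 0 0 0;1 0.0097 -0.167 0 0 0 0;1 0.0043 -0.193 0 0 0 0;1 -0.0035 -0.213 0 0 0 0;1 -0.0035 -0.213 0 0 0 0' 20 | grep force
python3 - <<'E'
from h import *;st()
from station import arm
f=arm.grab_frame("scene"); np.savez("scene9.npz",**f); polar(f,.0744,"p9.png")
zoom(f,240,160,320,220,8,"scene9.png")
E
```

```text
force: [-5.1, 3.3, 5.6]
force: [-4.4, -3.6, 3.9]
t15.35 fix mm [-49.1634   1.4149  56.5256] yaw [-179.9345   -0.1239 -172.0754] F [-4.3673 -3.5579  3.8567] w 0.0005393411441427119 q [ 0.4403  0.3096 -0.5052  0.0007 -0.7584 -1.8732]
p9.png peak angles [288 286 290 284 292 282] [16.4 16.2 15.1 14.9 13.4 12.5]
```

View pics/scene9.png

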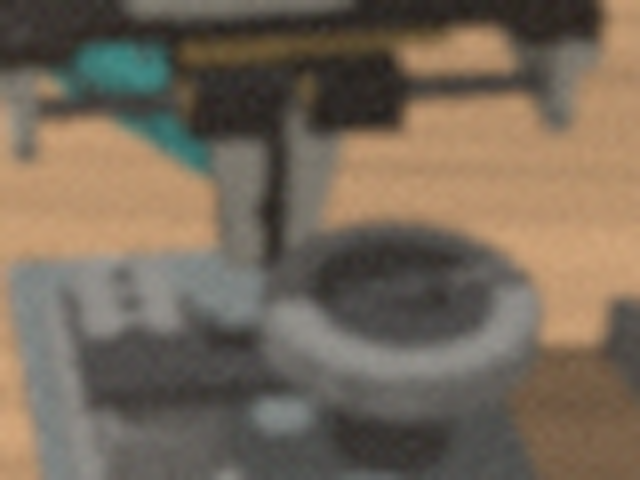

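```bash

python3 -m inch '1 0.033 0 0 0 0 0;1 0.033 0.107 0 0 0 0;1 0.033 0.213 0 0 0 0;1 0.012 0.213 0 0 0 0;1 0.0035 0.213 0 0 0 0;1 0.0035 0.213 0 0 0 0' 20 | grep force
python3 -m inch '1 0.005 -0.02 0 0 0 0;1 0.0097 -0.047 0 0 0 0;1 0.0107 -0.075 0 0 0 0;1 0.0107 -0.107 0 0 0 0;1 0.0107 -0.14 0 0 0 0;1 0.0095 -0.165 0 0 0 0;1 0.0095 -0.165 0 0 0 0' 20 | grep force
python3 - <<'E'
from h import *;st()
from station import arm
f=arm.grab_frame("scene"); np.savez("scene10.npz",**f)
polar(f,.075,"p10.png")
zoom(f,240,160,320,220,8,"scene10.png")
E
```

```text
force: [-6.5, 3.3, 5.0]
force: [-4.5, -2.6, 4.4]
t16.70 fix mm [-53.2147  15.9346  56.5255] yaw [-179.951    -0.1208 -172.0817] F [-4.5186 -2.6207  4.3819] w 0.00037883072717863846 q [ 0.4703  0.3029 -0.5155  0.0002 -0.7546 -1.903 ]
p10.png peak angles [350 352 348 354 346 356] [27.9 27.8 25.3 25.  20.4 20.3]
```

View pics/p10.png

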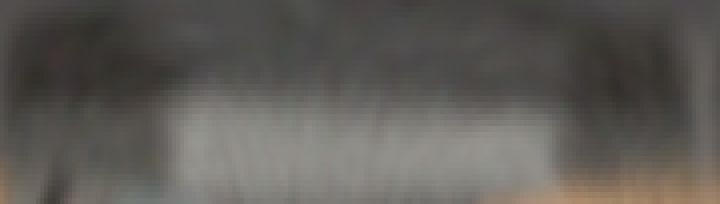

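View pics/scene10.png

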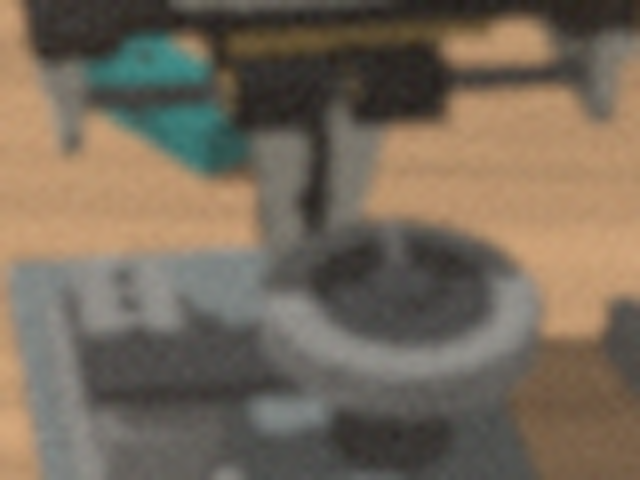

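```bash

python3 -m inch '1 -0.002 -0.011 0 0 0 0;1 -0.0042 -0.021 0 0 0 0;1 -0.0042 -0.021 0 0 0 0;1 0.04 -0.021 0 0 0 0;1 0.08 -0.021 0 0 0 0;1 0.08 -0.021 -0.05 0 0 0;1 0.08 -0.021 -0.2 0 0 0;1 0.2 -0.4 -0.2 0 0 0;1 0.4 -0.6 -0.2 0 0 0;1 0.5 -0.8 -0.2 0 0 0;1 0.5 -0.9 -0.2 0 0 0;1 0.5 -0.9 -0.2 0 0 0' 20 | grep force
python3 - <<'E'
from h import *;st()
from station import arm
for n in("scene","top"):
    f=arm.grab_frame(n); np.savez(n+"11.npz",**f)
    polar(f,.075,"p11%s.png"%n)
    zoom(f,*((220,150,340,250) if n=="scene" else (190,130,290,230)),6,n+"11.png")
E
```

```text
force: [1.9, -0.1, -0.2]
t17.95 fix mm [-185.6678 -213.6408  117.2442] yaw [-179.9799    0.1171 -171.9374] F [ 1.95   -0.1476 -0.2117] w 0.00017983640105479696 q [-0.0011  0.1261 -0.5787  0.0001 -0.8639 -1.429 ]
p11scene.png peak angles [358   0 356   2 354   4] [53.3 51.6 51.1 46.4 45.9 38.3]
p11top.png peak angles [  2   4   0   6 358   8] [39.6 38.1 37.9 33.7 33.7 27.9]
```

View pics/scene11.png

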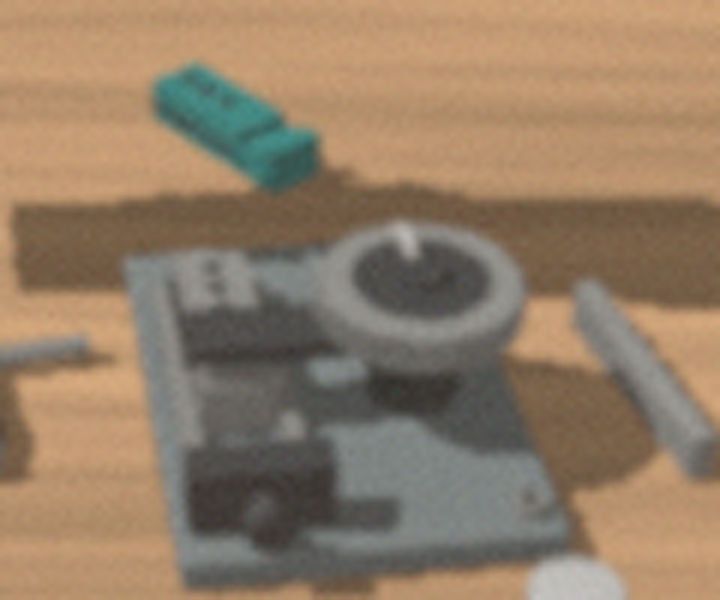

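View pics/top11.png

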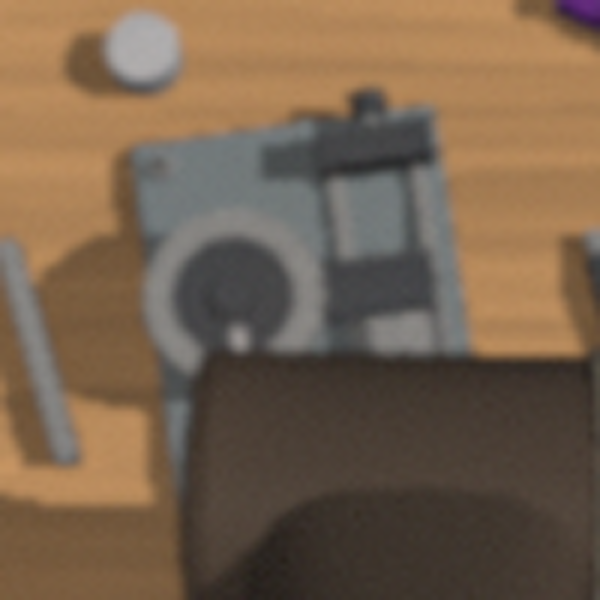

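Both views put the mark within about 2° of fixture −x, at pixel (405,240) in the scene crop and (238,340) in the top crop. I'll check the rise in depth to confirm it is the second turn, then work out the push.

```bash
python3 - <<'E'
from h import *
for n in("scene","top"):
  for i in("0","11"):
    C=cloud(dict(np.load(n+i+".npz"))); F=np.stack([np.cos(FP[2])*(C[...,0]-FP[0])+np.sin(FP[2])*(C[...,1]-FP[1]),-np.sin(FP[2])*(C[...,0]-FP[0])+np.cos(FP[2])*(C[...,1]-FP[1]),C[...,2]],-1)
    r=np.hypot(F[...,0],F[...,1]-.035); a=F[(r<.04)&(r>.018)&(F[...,2]>.05)&(F[...,0]>-.01)][:,2]
    s=F[(abs(F[...,0])<.011)&(F[...,1]<-.02)&(F[...,1]>-.06)&(F[...,2]>.03)][:,2]
    print(n,i,"ring top",np.median(a)*1000,len(a),"strap",np.median(s)*1000,len(s))
E
```

```text
scene 0 ring top 70.7754158607951 221 strap 52.37679750095815 77
scene 11 ring top 76.71961775231391 233 strap 58.15003010892088 84
top 0 ring top 69.24811516399153 273 strap 50.99390382731252 97
top 11 ring top 75.45264426721403 279 strap 57.32526685081703 95
```

```bash
python3 - <<'E'
from h import *
np.set_printoptions(precision=1,suppress=True)
f=dict(np.load("scene10.npz"));C=cloud(f)
c,s=np.cos(FP[2]),np.sin(FP[2])
F=np.stack([c*(C[...,0]-FP[0])+s*(C[...,1]-FP[1]),-s*(C[...,0]-FP[0])+c*(C[...,1]-FP[1]),C[...,2]],-1)*1000-[-53.2,15.9,56.5]
for u,v in[(70,150),(72,130),(68,110),(605,110),(600,90),(280,240),(350,200),(255,200),(385,130),(370,160)]:
    U=int(u/8+240);V=int(v/8+160);print((u,v),F[V,U])
m=(abs(F[...,0])<60)&(abs(F[...,1])<130)&(F[...,2]>0)
for side,mm in(("-",F[...,1]<-55),("+",F[...,1]>60)):
    q=F[m&mm&(F[...,2]>20)]; print(side,len(q),q.min(0),q.max(0))
    for z in range(20,110,8):
        w=q[(q[:,2]>=z)&(q[:,2]<z+8)]
        if len(w): print(z,len(w),w.min(0),w.max(0))
E
```

```text
(70, 150) [ 37.6 -85.2  70. ]
(72, 130) [ 40.1 -83.   77.1]
(68, 110) [ 42.3 -85.7  87.3]
(605, 110) [38.7 85.  74.1]
(600, 90) [40.8 83.6 81.3]
(280, 240) [ 12.1 -10.   11.7]
(350, 200) [12.  10.8 26. ]
(255, 200) [-114.4    3.4  -55.2]
(385, 130) [11.6 22.5 52.8]
(370, 160) [12.6 17.7 41.4]
- 357 [-38.5 -95.7  69.4] [ 42.5 -55.5 111.8]
68 12 [ 14.7 -87.8  69.4] [ 40.6 -80.2  75.7]
76 31 [ 27.9 -87.5  76.8] [ 40.8 -56.7  83.6]
84 20 [ 23.4 -93.5  84. ] [ 42.3 -57.   91.8]
92 18 [ 17.4 -95.4  92.9] [ 41.2 -80.5  99.8]
100 53 [-33.2 -95.6 100.2] [ 42.5 -56.6 107.8]
108 223 [-38.5 -95.7 108.1] [ 40.9 -55.5 111.8]
+ 1611 [-57.9  60.2  20.1] [ 51.3 130.  430.5]
20 2 [42.5 60.5 20.1] [51.3 60.9 20.4]
60 1 [38.  88.6 67.5] [38.  88.6 67.5]
68 20 [-29.3  80.5  68.1] [41.1 88.3 75.7]
76 34 [-9.2 60.8 76.1] [41.5 90.  83.9]
84 38 [-29.4  60.6  84.1] [43.1 96.1 91.8]
92 16 [-7.1 67.5 92. ] [44.1 94.3 99.9]
100 57 [-19.2  60.2 100.1] [ 42.   94.2 108. ]
108 185 [-37.8  60.2 108.1] [ 41.4  97.8 112.2]
```

```bash

python3 -m inch '1 -0.1 0.2 0 0 0 0;1 -0.2 0.4 0 0 0 0;1 -0.27 0.562 0 0 0 0;1 -0.27 0.562 0 0 0 0;1 -0.27 0.562 0.1 0 0 0;1 -0.27 0.562 0.2 0 0 0;1 -0.27 0.562 0.27 0 0 0;1 -0.27 0.562 0.285 0 0 0;1 -0.27 0.562 0.285 0 0 0;1 -0.27 0.562 0.285 0 0 0' 20 | grep force
python3 - <<'E'
from h import *;st()
from station import arm
f=arm.grab_frame("scene"); np.savez("scene12.npz",**f)
zoom(f,220,150,340,250,6,"scene12.png")
E
```

```text
force: [0.2, -0.2, -0.1]
t19.05 fix mm [-102.4961  -43.6372   32.3223] yaw [ 179.9905    0.0976 -171.972 ] F [ 0.2482 -0.2142 -0.0561] w 0.00024268523437224185 q [ 0.3786  0.2778 -0.6357  0.0004 -0.6556 -1.8096]
```

View pics/scene12.png

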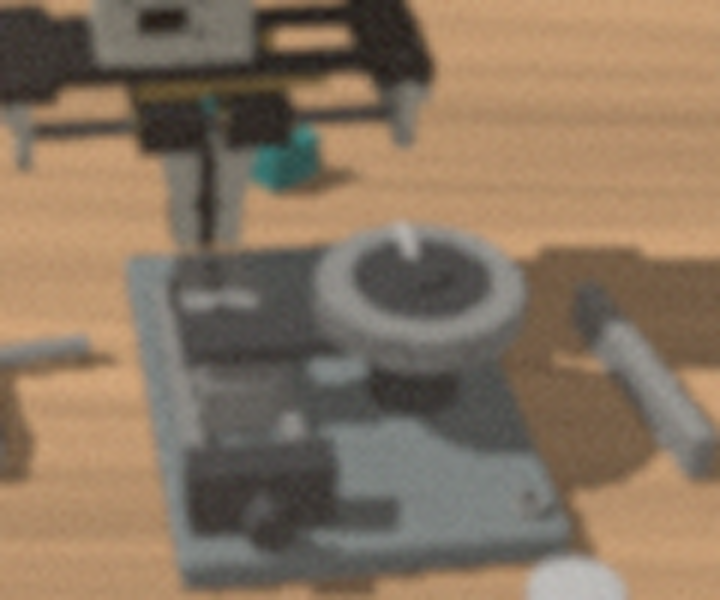

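```bash

python3 -m inch '1 -0.03 -0.003 0 0 0 0;1 -0.045 -0.003 0 0 0 0;1 -0.06 -0.003 0 0 0 0;1 -0.075 -0.003 0 0 0 0;1 -0.09 -0.003 0 0 0 0;1 -0.105 -0.003 0 0 0 0;1 -0.12 -0.003 0 0 0 0;1 -0.135 -0.003 0 0 0 0;1 -0.15 -0.003 0 0 0 0;1 -0.165 -0.003 0 0 0 0;1 -0.178 -0.003 0 0 0 0;1 -0.178 -0.003 0 0 0 0' 20 | grep force
python3 - <<'E'
from h import *;st()
from station import arm
f=arm.grab_frame("scene"); np.savez("scene13.npz",**f)
zoom(f,220,150,340,250,6,"scene13.png"); polar(f,.075,"p13.png")
E
```

```text
force: [-1.6, -1.5, 1.7]
t20.30 fix mm [-49.9157 -44.9789  31.0753] yaw [-179.9878   -0.0641 -172.0142] F [-1.5942 -1.5134  1.6801] w 0.00047697537923685625 q [ 0.351   0.3512 -0.5196 -0.     -0.7012 -1.7824]
p13.png peak angles [358 356   0 354   2 352] [28.1 27.  26.6 23.9 23.  19.1]
```

View pics/scene13.png

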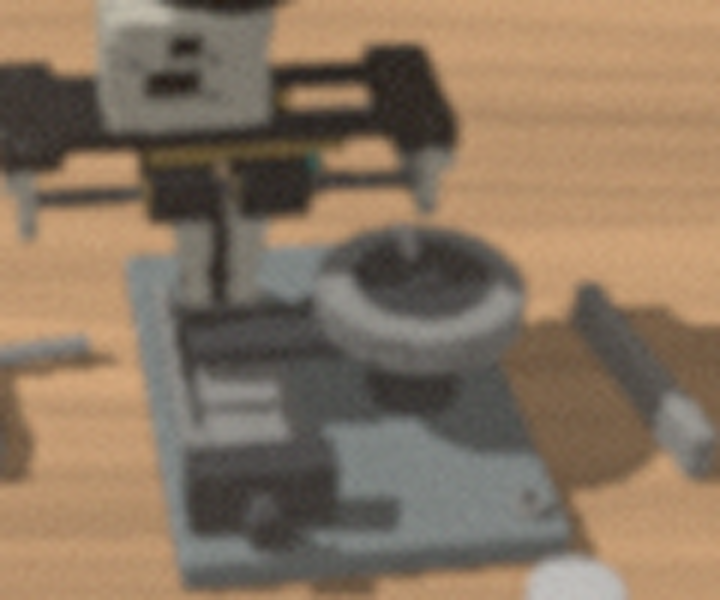

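```bash

python3 -m inch '1 -0.007 0 0 0 0 0;1 -0.014 0 0 0 0 0;1 -0.02 0 0 0 0 0;1 -0.02 0 0 0 0 0' 20 | grep force;python3 -c "from h import *;st()"
python3 -m inch '1 -0.004 0 0 0 0 0;1 -0.008 0 0 0 0 0;1 -0.008 0 0 0 0 0' 20 | grep force;python3 -c "from h import *;st()"
```

```text
force: [-1.6, -0.4, -1.3]
t20.75 fix mm [-43.2616 -44.6096  31.1798] yaw [ 179.9968    0.0257 -171.9855] F [-1.6339 -0.4013 -1.3428] w 0.00031083873527585216 q [ 0.349   0.3589 -0.5062  0.0001 -0.7053 -1.78  ]
force: [-6.9, 1.5, 5.6]
t21.05 fix mm [-43.1598 -44.6569  31.0932] yaw [-179.9979   -0.1856 -172.0111] F [-6.8533  1.4537  5.5613] w 0.0003301276967893978 q [ 0.3484  0.3609 -0.5025 -0.001  -0.7105 -1.779 ]
```

```bash

python3 -m inch '1 -0.004 0 0 0 0 0;1 -0.008 0 0 0 0 0;1 -0.008 0 0 0 0 0' 20 | grep force;python3 -c "from h import *;st()"
python3 -m inch '1 0.02 0 0 0 0 0;1 0.05 0 0 0 0 0;1 0.1 0 0 0 0 0;1 0.2 0 0 0 0 0;1 0.2 0 -0.1 0 0 0;1 0.2 0 -0.25 0 0 0;1 0.4 -0.2 -0.4 0 0 0;1 0.4 -0.5 -0.5 0 0 0;1 0.4 -0.7 -0.5 0 0 0;1 0.4 -0.9 -0.5 0 0 0;1 0.4 -1 -0.5 0 0 0;1 0.4 -1 -0.5 0 0 0' 20 | grep force
python3 - <<'E'
from h import *;st()
from station import arm
for n in("scene","top"):
    f=arm.grab_frame(n); np.savez(n+"14.npz",**f)
    polar(f,.075,"p14%s.png"%n)
    zoom(f,*((220,150,340,250) if n=="scene" else (190,130,290,230)),6,n+"14.png")
    cv2.imwrite("pics/%sf.png"%n,cv2.cvtColor(f["img"],cv2.COLOR_RGB2BGR))
E
```

```text
force: [-15.1, 2.2, 11.4]
t21.35 fix mm [-43.0567 -44.8699  30.853 ] yaw [-179.9842   -0.4062 -172.0385] F [-15.0623   2.1702  11.4058] w 0.00044636674846074733 q [ 0.3475  0.3633 -0.4989 -0.0018 -0.7156 -1.778 ]
force: [2.2, 0.3, -0.3]
t22.55 fix mm [-157.2379 -319.7684  179.4127] yaw [-179.9294    0.1589 -171.9672] F [ 2.1588  0.305  -0.3263] w 0.0004761125431201506 q [-0.2036  0.1988 -0.3231  0.0003 -1.0458 -1.2271]
p14scene.png peak angles [358   0 356 354   2 352] [52.6 50.5 50.4 45.4 44.3 37.3]
p14top.png peak angles [  2   0   4 358   6 356] [51.6 50.3 49.  45.2 43.3 36.9]
```

View pics/scene14.png

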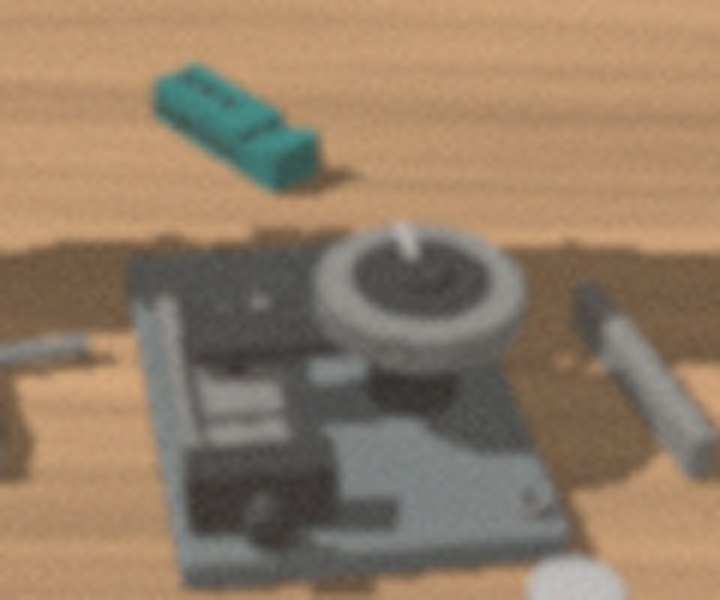

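View pics/top14.png

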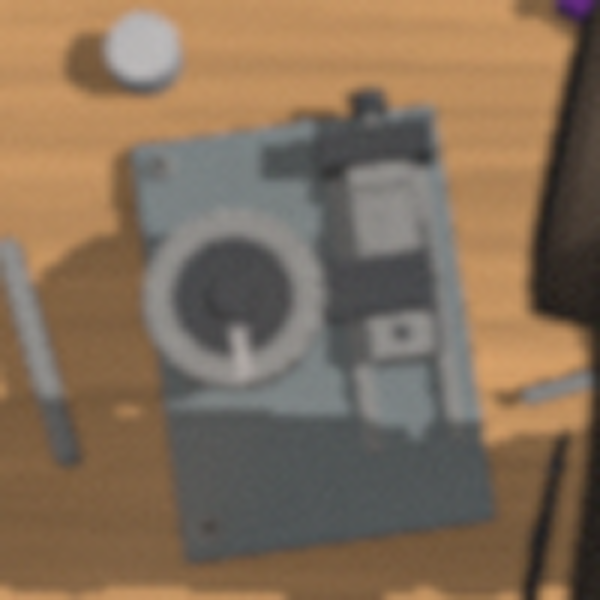

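View pics/scenef.png

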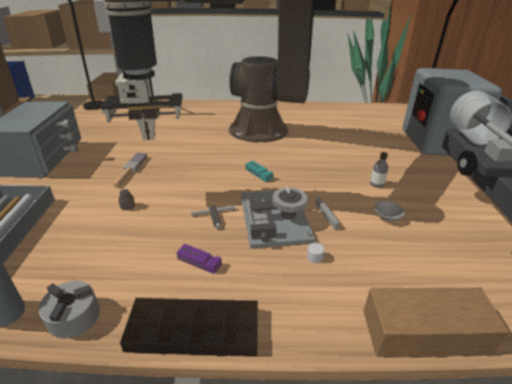

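```bash
python3 - <<'E'
from h import *
f=dict(np.load("top14.npz"));g=dict(np.load("scene14.npz"))
np.set_printoptions(precision=1,suppress=True)
for n,(u,v),z in[("back top edge",(405,357),.040),("line",(385,182),.040),("front edge?",(385,165),.04),("stop front top",(375,162),.048),("stop back",(375,122),.048)]:
    print(n,fx(plane(f,(u+.5)/6-.5+190,(v+.5)/6-.5+130,z))*1000)
for n,(u,v),z in[("line1",(243,418),.035),("hidden edge",(245,440),.048),("stop top front",(255,455),.048)]:
    print(n,fx(plane(g,(u+.5)/6-.5+220,(v+.5)/6-.5+150,z))*1000)
# predicted pixel of home features in crop
c,s=np.cos(FP[2]),np.sin(FP[2])
for x,z in[(-35,40),(37,40),(53,40),(65,48),(65,40)]:
    P=np.array([FP[0]+(c*x+s*45)/1000,FP[1]+(s*x-c*45)/1000,z/1000])
    print(x,z,(proj(f,P)[0]-[190,130])*6,(proj(g,P)[0]-[220,150])*6)
im=[]
a=cv2.cvtColor(f["img"],cv2.COLOR_RGB2BGR)[148:196,238:272]
b=cv2.cvtColor(g["img"],cv2.COLOR_RGB2BGR)[195:243,245:279]
cv2.imwrite("pics/z14.png",cv2.resize(np.hstack([a,b]),None,fx=11,fy=11,interpolation=cv2.INTER_CUBIC))
E
```

```text
back top edge [-34.4 -45.1  40. ]
line [ 56.2 -47.5  40. ]
front edge? [ 65.1 -48.7  40. ]
stop front top [ 65.2 -43.7  48. ]
stop back [ 85.9 -46.5  48. ]
line1 [ 36.  -44.5  35. ]
hidden edge [ 66.2 -48.3  48. ]
stop top front [ 76.  -45.6  48. ]
-35 40 [402.4 355.7] [216.8 307.2]
37 40 [382.8 216.8] [239.8 407.6]
53 40 [378.5 186.3] [245.3 431.8]
65 48 [375.2 159.6] [250.1 435.1]
65 40 [375.3 163.6] [249.6 450.4]
```

View pics/z14.png

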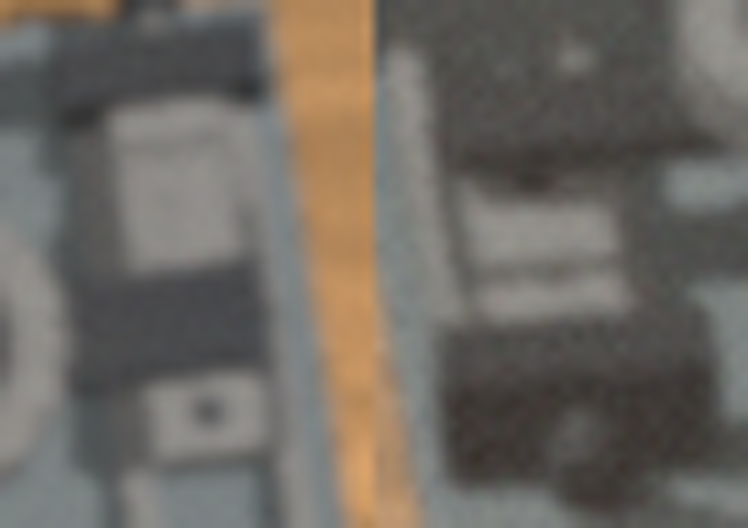

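The holder's back edge measures x = −34.4 mm (home is −35) and its front edge sits on the stop face at 65 mm. The ring mark is still at the two-turn position and the arm is clear, so I'm handing in.

```bash
python3 -c "
from station import arm
print(arm.get_state()['t'],arm.job_done())"
```

```text
the job is handed in; nothing more can be done
22.65 None
```

The lock ring is loosened two full turns and the holder is pushed home against the end stop. I handed the job in at 22.65 s with the arm clear of everything.

- **Ring:** I turned it with strokes of the shut fingertips along its rim, at about 5–15 N. The index mark reads within 2–3° of two turns in both cameras (−2° and +2°; they read −1° and +1° before the ring moved). The ring top and strap each rose about 6 mm, which confirms the second turn. The mark read the same after the push.
- **Holder:** I pushed it with the fingertips until it stopped. Pressing to about 15 N (19 N with the upward component) moved it only another 0.1 mm. Its back edge measures fixture x = −34.4 mm against −35 at home, within the roughly 2 mm calibration error, and its front edge sits at the stop face at 65 mm.
- **Bystanders:** By eye, in the last full picture, the things lying around look unmoved; I did not measure their positions.
- **Disagreements:** Angle readings on the sides of the ring scattered by several degrees between strokes, so I relied on the final readings near the start mark. Some ring-stroke presses went above the suggested 3–10 N, up to about 15 N in all.

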